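Line up the doming punches by size

TASK

Put the four dark-wood doming punches away on the beech board in order of size: stand each one upright, dome up, centred on its own round mark, the smallest next to the red button and so on up to the largest next to the black button. Leave all four standing still, let go of, on the board.

Things in the scene. Friction and masses are not known exactly. Their poses are not given: they have to be found in the camera images.
- punch_a: smallest of four turned dark-wood doming punches with a thin brass band near the foot: an upright cylinder 20 mm in diameter with a half-round top, 55 mm tall over all (straight-sided up to 45 mm); loose, stands on its flat foot on the bench. Origin: centre of the foot, z up along the punch.
- punch_b: second smallest of four turned dark-wood doming punches with a thin brass band near the foot: an upright cylinder 28 mm in diameter with a half-round top, 62 mm tall over all (straight-sided up to 48 mm); loose, stands on its flat foot on the bench. Origin: centre of the foot, z up along the punch.
- punch_c: second largest of four turned dark-wood doming punches with a thin brass band near the foot: an upright cylinder 36 mm in diameter with a half-round top, 69 mm tall over all (straight-sided up to 51 mm); loose, stands on its flat foot on the bench. Origin: centre of the foot, z up along the punch.
- punch_d: largest of four turned dark-wood doming punches with a thin brass band near the foot: an upright cylinder 44 mm in diameter with a half-round top, 76 mm tall over all (straight-sided up to 54 mm); loose, stands on its flat foot on the bench. Origin: centre of the foot, z up along the punch.
- mark_p: one of four alike round marks (green with a grey rim, 52 mm across, flat, flush with the wood) in a straight row, 75 mm apart, along the middle of a fixed beech board 400 x 80 mm whose top is 16 mm above the bench. Origin: centre of the mark, on the board's top. The letters p, q, r, s say nothing about the order along the row, which changes; the mark's x axis points across the board, its y axis along the row.
- mark_q: one of four alike round marks (green with a grey rim, 52 mm across, flat, flush with the wood) in a straight row, 75 mm apart, along the middle of a fixed beech board 400 x 80 mm whose top is 16 mm above the bench. Origin: centre of the mark, on the board's top. The letters p, q, r, s say nothing about the order along the row, which changes; the mark's x axis points across the board, its y axis along the row.
- mark_r: one of four alike round marks (green with a grey rim, 52 mm across, flat, flush with the wood) in a straight row, 75 mm apart, along the middle of a fixed beech board 400 x 80 mm whose top is 16 mm above the bench. Origin: centre of the mark, on the board's top. The letters p, q, r, s say nothing about the order along the row, which changes; the mark's x axis points across the board, its y axis along the row.
- mark_s: one of four alike round marks (green with a grey rim, 52 mm across, flat, flush with the wood) in a straight row, 75 mm apart, along the middle of a fixed beech board 400 x 80 mm whose top is 16 mm above the bench. Origin: centre of the mark, on the board's top. The letters p, q, r, s say nothing about the order along the row, which changes; the mark's x axis points across the board, its y axis along the row.
- button_red: red round button, 24 mm across, 10 mm tall, fixed on the board in line with the row of marks, 60 mm beyond the centre of the last mark at that end; the black button is at the other end (which end is which changes). Origin: centre of its underside, on the board's top.
- button_black: black round button, 24 mm across, 10 mm tall, fixed on the board in line with the row of marks, 60 mm beyond the centre of the last mark at that end; the red button is at the other end (which end is which changes). Origin: centre of its underside, on the board's top.

How it is judged:
By the outcome, as a careful person would: the job done as asked, in the order asked, and still so for the second after the job is handed in, with the robot touching nothing.
It also fails if it takes over 99 s, if anything falls off the work surface, if the arm or the gripper's body presses on something with over 40 N, if the wrist force passes 120 N, or if a joint passes its speed limit or range.

ROBOT

A 7-joint arm with a two-finger parallel gripper is mounted at the origin on the work surface. World frame = base frame: x ahead of the robot, y to its left, z up, the work surface at z = 0. Lengths are in m, angles in rad, forces in N, time in s.
With the tool pointing down it reaches from about 0.4 to 0.9 m from the base axis. Payload 5.6 kg.
Tool frame: the origin (TCP) lies midway between the tips of the shut fingers; the grasp point (between the pads) lies 19 mm behind it; z points along the fingers, y is the line along which they close (so a half turn about z gives the same grasp; the last joint's range is limited). The gripper opens to 92 mm and grips with 3 to 60 N. Pads are 20 mm wide; open, the fingers measure 128 mm over their backs; the gripper's body (75 mm by 189 mm) begins 69 mm behind the grasp point.
Start: joints at [-1.35, 0.468, -0.012, 1.603, 0.006, 1.071, -0.056], TCP at [0.17, 0.628, 0.215] pointing down, gripper open.
Joint ranges: [-2.53, 2.53], [-0.31, 2.02], [-1.57, 1.55], [0.28, 2.44], [-1.29, 4.43], [0.15, 1.84], [-2.92, 2.92]. Speed limits (rad/s): [2.57, 2.57, 3.14, 3.14, 3.14, 3.14, 3.14].

INTERFACE

Orientations are given as a 3x3 rotation matrix whose columns are the frame's x, y, z axes.
In Python, from station import env, effector, solver, viewer, workorder, search_frame, tip_of gives the robot as it stands. Calls block until the motion is done:
- env.reach(position, orientation): joint-space move of the TCP to a pose.
- env.movel(position, frame=None, rate=0.15): straight line of the TCP; frame=None keeps the orientation; rate is the mean speed in m/s.
- env.goto_joints(angles): joint-space move.
- effector.release() and effector.grasp(squeeze=None): open the fingers fully, or close them until they stop; squeeze is the grip in N (None keeps the last).
- env.pause(seconds).
- solver.inverse_kinematics(position, orientation): joint angles nearest the present ones, or None.
- env.sense(): the state.
- viewer.read_camera(name): name is "side" or "top" or "wrist"; returns (picture, depth): 400x640x3 uint8, red, green, blue; 400x640 float32, m along the optical axis (not along the pixel's ray), 0 where there is no reading.
- viewer.camera_info(name): a dict with "intrinsics" (3x3 intrinsics, pixels), "eye" and "rotation" of the camera in the world; the wrist camera has in their place "T_tool_cam" (4x4, takes a point from camera to tool coordinates, whose origin is the TCP and whose axes are the flange's). Camera axes: x right, y up, looking along -z (the intrinsics and any distortion apply to the point x, -y, -z); pixel columns grow to the right and rows downward; lengths in m; the calibration is good to about 2 mm. A picture is of the moment at which its call begins: read the wrist's pose just before it. camera_info takes no time and is no camera call.
A pose or a line that the arm cannot do raises env.PlanningError and nothing moves.
- workorder.finish_job(): hands the job in; it is judged then, once.
Trained networks look in the newest picture that a camera, given by its name, has taken for a name from the list of things; names that differ only in an ending like _2 or _b are one class to them, and where a whole thing is asked for, a point or a joint stands for the part that bears it (a point fixed in the world has none). Each returns a list of dicts, best first, with "score" (0 to 1); they miss things now and then, are a little off and sometimes report something else, mostly with a low value. They report only what shows in the picture. A call takes as long as a camera call.
- search_frame(camera, name): "at" ([x, y, z] in m, in world coordinates, good to about 4 mm: the middle of the surface that is visible of it).
- tip_of(camera, name): "at" ([x, y, z] in m, in world coordinates, good to about 4 mm: a listed point, or the origin of a listed thing).
The state is a dict: "t": time; "joint_positions": joint angles; "joint_velocities": joint speeds; "tau": joint torques, N m; "ee_pos": TCP position; "tcp_rot": TCP orientation; "wrist_force": force on the tool from outside, world axes, zero at the start; "moment": the same for the moment, N m; "gripper_width": finger opening in m; "grasp_force": force on a finger pad.
Only numpy, scipy, OpenCV 4.12 (cv2) and the standard library are available. Lean on these libraries where they do the work, as an engineer would, in place of code of your own. Each camera call takes 0.05 s, during which the arm holds its last target. There are 200 camera calls.

## Working session

There is one attempt and no reset: what is moved stays moved. The work goes in short steps, each a Python script; the robot and the scene stay as the last script left them, time stands still between calls to the robot, and variables do not carry over. Pictures are saved under pics/ and viewed, at most 14 in all, crops included, and the job is handed in when it is done.

```bash
ls; mkdir -p pics; python3 - <<'E'
from station import *
import cv2, numpy as np
for c in ["top","side"]:
    p,d=viewer.read_camera(c); cv2.imwrite(f"pics/{c}0.png",p[:,:,::-1])
    i=viewer.camera_info(c); print(c,{k:np.round(v,3).tolist() if not isinstance(v,str) else v for k,v in i.items()})
    for n in ["punch_a","punch_d","mark_p","button_red","button_black"]:
        print(n,[(np.round(r["at"],3).tolist(),round(r["score"],2)) for r in tip_of(c,n)])
s=env.sense();print(s["t"],s["tcp_rot"],s["gripper_width"])
E
```

```text
pics
top {'intrinsics': [[491.657, 0.0, 314.564], [0.0, 491.657, 203.602], [0.0, 0.0, 1.0]], 'eye': [0.499, 0.021, 0.941], 'rotation': [[0.023, 0.995, -0.093], [-0.999, 0.027, 0.038], [0.04, 0.092, 0.995]]}
punch_a [([0.466, -0.26, -0.002], 0.73), ([0.461, 0.09, -0.003], 0.7), ([0.473, 0.264, -0.002], 0.65), ([0.488, -0.093, -0.004], 0.55)]
punch_d [([0.466, -0.26, -0.002], 0.73), ([0.461, 0.09, -0.003], 0.7), ([0.473, 0.264, -0.002], 0.65), ([0.488, -0.093, -0.004], 0.55)]
mark_p [([0.672, 0.071, 0.013], 0.91), ([0.662, -0.073, 0.019], 0.86), ([0.669, -0.001, 0.015], 0.7), ([0.656, -0.147, 0.02], 0.68)]
button_red [([0.654, -0.212, 0.014], 0.57)]
button_black [([0.678, 0.135, 0.019], 0.56)]
side {'intrinsics': [[389.521, 0.0, 315.924], [0.0, 389.521, 202.41], [0.0, 0.0, 1.0]], 'eye': [0.253, -0.404, 0.552], 'rotation': [[0.767, 0.443, -0.464], [-0.642, 0.516, -0.568], [-0.012, 0.733, 0.68]]}
punch_a [([0.492, -0.09, 0.002], 0.9), ([0.457, 0.091, -0.003], 0.82), ([0.473, 0.265, 0.002], 0.79), ([0.464, -0.259, 0.001], 0.78)]
punch_d [([0.492, -0.09, 0.002], 0.9), ([0.457, 0.091, -0.003], 0.82), ([0.473, 0.265, 0.002], 0.79), ([0.464, -0.259, 0.001], 0.78)]
mark_p [([0.667, -0.001, 0.012], 0.85), ([0.672, 0.079, 0.018], 0.83), ([0.66, -0.148, 0.016], 0.66), ([0.661, -0.077, 0.019], 0.59)]
button_red [([0.655, -0.21, 0.015], 0.59)]
button_black [([0.675, 0.138, 0.015], 0.45)]
0.6 [[-9.65384858e-01  2.60829588e-01  4.06617036e-05]
 [ 2.60829590e-01  9.65384858e-01  2.96241367e-05]
 [-3.15273416e-05  3.92044685e-05 -9.99999999e-01]] 0.09200860988925492
```

View pics/top0.png

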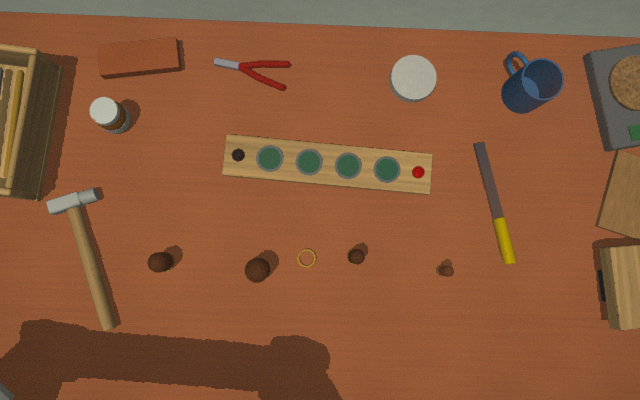

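View pics/side0.png

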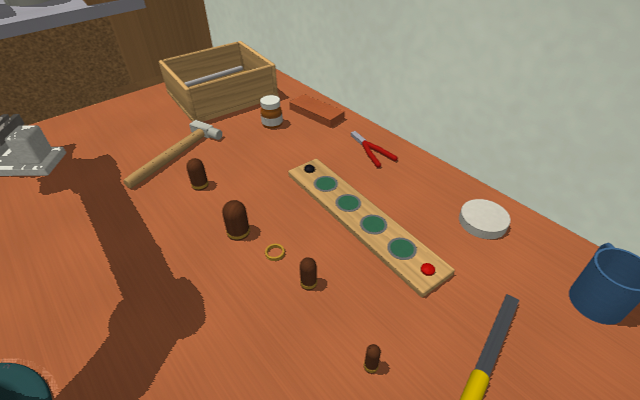

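The top view shows the punches from left to right as c (160,262), d (257,270), b (357,256) and a (446,270). The black button is at (238,155) and the red one at (418,172). The side view agrees, and all four are standing. Next I'll write helpers and refine the positions with the wrist camera.

```bash
cat > h.py <<'E'
from station import *
import cv2, numpy as np
from scipy.optimize import least_squares
u=np.array([.061,.998,0]);u/=np.linalg.norm(u)      # along the row, red->black
def R(sign):
    z=np.array([0,0,-1.]);y=sign*np.array([u[1],-u[0],0]);return np.c_[np.cross(y,z),y,z]
def cloud(name="wrist",save=None):
    s=env.sense();p,d=viewer.read_camera(name);i=viewer.camera_info(name);K=i["intrinsics"]
    if save: cv2.imwrite(f"pics/{save}.png",p[:,:,::-1])
    if name=="wrist":
        T=np.eye(4);T[:3,:3]=s["tcp_rot"];T[:3,3]=s["ee_pos"];T=T@np.array(i["T_tool_cam"])
        Rc,e=T[:3,:3],T[:3,3]
    else: Rc,e=np.array(i["rotation"]),np.array(i["eye"])
    v,c=np.mgrid[:400,:640]
    uv=np.stack([c,v],-1).reshape(-1,1,2).astype(float)
    n=cv2.undistortPoints(uv,np.array(K),np.array(i.get("distortion",np.zeros(5)),float)).reshape(400,640,2)
    ray=np.stack([n[...,0],-n[...,1],-np.ones((400,640))],-1)@Rc.T
    P=e+ray*d[...,None];P[d==0]=np.nan
    return p,P,ray,e
def marks(p,ray,e):
    h=cv2.cvtColor(p,cv2.COLOR_RGB2HSV)
    m=cv2.inRange(h,(55,60,25),(95,255,255))
    m=cv2.morphologyEx(m,cv2.MORPH_OPEN,np.ones((3,3)))
    W=e+ray*((.016-e[2])/ray[...,2])[...,None]
    out=[]
    for k in cv2.findContours(m,cv2.RETR_EXTERNAL,cv2.CHAIN_APPROX_NONE)[0]:
        if cv2.contourArea(k)<150: continue
        (x,y),w,_=[*cv2.fitEllipse(k)]
        if min(x,y)<8 or x>630 or y>390: continue
        q=W[k[:,0,1],k[:,0,0]];c,r=cv2.minEnclosingCircle((q[:,:2]*1000).astype(np.float32))
        if 17<r<32 : out.append([*q[:,:2].mean(0),r/1000])
    return np.array(out)
DIM=dict(a=(.010,.045),b=(.014,.048),c=(.018,.051),d=(.022,.054))
def dome(P,g,k,z0=0.):
    r,h=DIM[k];near=np.hypot(P[...,0]-g[0],P[...,1]-g[1])<.035
    q=P[near&(P[...,2]>z0+h+.001)]
    f=least_squares(lambda c:np.linalg.norm(q-c,axis=1)-r,[*g[:2],z0+h],loss="soft_l1",f_scale=.001)
    return f.x,len(q),np.sqrt(np.mean(f.fun**2))
E
python3 - <<'E'
from h import *
G=dict(a=(.465,-.26),b=(.49,-.091),c=(.473,.264),d=(.459,.09))
for c in ["top","side"]:
    p,P,ray,e=cloud(c); print(c,np.round(marks(p,ray,e),4).tolist())
    for k in G: x,n,r=dome(P,G[k],k);print(k,np.round(x,4),n,round(r,4))
print({k:np.round(v,3).tolist() for k,v in viewer.camera_info("wrist").items() if not isinstance(v,str)})
for s in (1,-1):
    for q in [(.473,.264,.2),(.465,-.26,.2),(.665,-.15,.2),(.665,.07,.2),(.465,-.26,.02),(.665,-.15,.03)]:
        j=solver.inverse_kinematics(np.array(q),R(s));print(s,q,None if j is None else np.round(j,2))
E
```

```text
top [[0.6562, -0.1508, 0.0207], [0.6614, -0.0759, 0.0203], [0.6658, -0.0008, 0.0203], [0.6709, 0.0738, 0.0204]]
a [ 0.4667 -0.2604  0.0441] 83 0.0012
b [ 0.4893 -0.0917  0.0472] 177 0.001
c [0.4716 0.2642 0.0507] 319 0.0011
d [0.4614 0.0885 0.0535] 460 0.0011
side [[0.6584, -0.1485, 0.0211], [0.6634, -0.0737, 0.0209], [0.668, 0.0012, 0.0209], [0.6728, 0.0768, 0.021]]
a [ 0.4667 -0.2588  0.0459] 167 0.0007
b [ 0.4892 -0.09    0.049 ] 206 0.0008
c [0.4714 0.266  0.0521] 191 0.0011
d [0.4611 0.0902 0.0551] 389 0.0008
{'intrinsics': [[320.523, 0.0, 312.795], [0.0, 320.523, 199.765], [0.0, 0.0, 1.0]], 'T_tool_cam': [[-0.001, 0.961, 0.276, 0.077], [1.0, 0.001, -0.0, 0.0], [-0.001, 0.276, -0.961, -0.169], [0.0, 0.0, 0.0, 1.0]]}
1 (0.473, 0.264, 0.2) [-0.94  0.31  0.45  1.91 -0.16  0.96 -0.48]
1 (0.465, -0.26, 0.2) [-0.21  0.35  0.81  1.94 -0.3   0.97  0.68]
1 (0.665, -0.15, 0.2) [-0.44  0.7   0.96  1.58 -0.6   1.19  0.58]
1 (0.665, 0.07, 0.2) [-0.61  0.58  0.66  1.6  -0.38  1.1   0.09]
1 (0.465, -0.26, 0.02) [ 0.11  0.59  0.43  2.03 -0.42  0.6   0.76]
1 (0.665, -0.15, 0.03) [-0.24  0.81  0.61  1.66 -0.58  0.86  0.55]
-1 (0.473, 0.264, 0.2) [-0.45  0.31 -0.14  1.88  0.05  0.96  2.46]
-1 (0.465, -0.26, 0.2) [-0.52  0.63  1.36  1.96 -0.69  1.14 -2.08]
-1 (0.665, -0.15, 0.2) [-0.58  0.93  1.34  1.58 -0.92  1.38 -2.34]
-1 (0.665, 0.07, 0.2) [ 0.59  0.95 -1.33  1.51  0.93  1.41  2.29]
-1 (0.465, -0.26, 0.02) [-0.44  1.12  1.33  2.06 -1.26  1.17 -1.7 ]
-1 (0.665, -0.15, 0.03) [-0.57  1.23  1.33  1.68 -1.25  1.31 -2.18]
```

```bash
python3 - <<'E'
from h import *
env.reach(np.array([.664,-.09,.28]),R(1))
p,P,ray,e=cloud("wrist","wm"); print(np.round(marks(p,ray,e),4).tolist())
print("bt",[np.round(r["at"],3).tolist() for n in("button_red","button_black") for r in tip_of("wrist",n)])
env.reach(np.array([.461,.0893,.2]),R(1))
p,P,ray,e=cloud("wrist","wd"); print(dome(P,(.461,.089),"d"))
s=env.sense();print(s["t"],s["ee_pos"])
E
```

```text
[[0.6583, -0.1494, 0.0212], [0.6631, -0.0744, 0.0209], [0.6682, 0.0007, 0.021], [0.6732, 0.0756, 0.0209]]
bt [[0.652, -0.212, 0.012]]
(array([0.46378584, 0.10643075, 0.28676529]), 9511, np.float64(0.07595697617347469))
5.0583 [0.46266662 0.08855465 0.20075898]
```

View pics/wm.png

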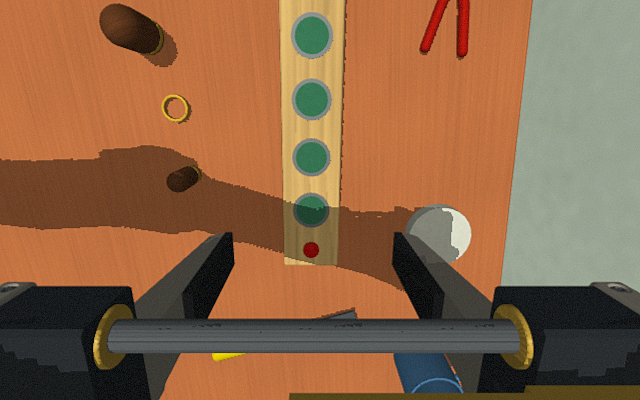

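The wrist view shows the marks at (311,35), (311,99), (311,157) and (311,209), with the red button at (311,250), which matches the other cameras. The fixes are to keep gripper points out of the dome fit, and to check whether the arm settles short of its target.

```bash
sed -i 's/q=P\[near&(P\[...,2\]>z0+h+.001)\]/q=P[near\&(P[...,2]>z0+h+.001)\&(P[...,2]<z0+h+r+.006)]/' h.py; python3 - <<'E'
from h import *
print(env.sense()["ee_pos"]); env.pause(.3); print(env.sense()["ee_pos"])
p,P,ray,e=cloud("wrist"); print(dome(P,(.461,.089),"d"))
env.movel(np.array([.4622,.0895,.12])); print(env.sense()["ee_pos"]); env.pause(.3); print(env.sense()["ee_pos"])
s=env.sense(); print(np.round(s["tcp_rot"],4),np.round(R(1),4), s["t"])
E
```

```text
[0.46266662 0.08855465 0.20075898]
[0.46144033 0.0887726  0.2000335 ]
(array([0.46273773, 0.08960483, 0.05286112]), 1401, np.float64(0.0005372028489196716))
[0.46269492 0.08932127 0.12040072]
[0.46260977 0.0897929  0.12064501]
[[ 6.080e-02  9.981e-01  1.200e-03]
 [ 9.981e-01 -6.080e-02  9.000e-04]
 [ 1.000e-03  1.100e-03 -1.000e+00]] [[ 0.061   0.9981  0.    ]
 [ 0.9981 -0.061   0.    ]
 [ 0.      0.     -1.    ]] 6.3917
```

```bash
cat >> h.py <<'E'
M={k:np.array(v) for k,v in dict(a=(.6578,-.1496),b=(.6628,-.0746),c=(.6677,.0004),d=(.6727,.0754)).items()}
def pick_place(k,g,look=True):
    if look:
        env.reach(np.array([*g,.17]),R(1)); env.pause(.3)
        p,P,ray,e=cloud("wrist"); x,n,r=dome(P,g,k); print(k,np.round(x,4),n,round(r,4))
        assert n>100 and r<.002 and np.hypot(*(x[:2]-g))<.006
        g=x[:2]
    g=np.array(g)
    env.movel(np.array([*g,.010]),R(1)); env.pause(.2)
    effector.grasp(25); s=env.sense(); print("width",s["gripper_width"],s["grasp_force"],s["ee_pos"])
    off=(g-s["ee_pos"][:2])@u[:2]*u[:2]   # along the pads only; fingers centre the rest
    zg=s["ee_pos"][2]
    env.movel(np.array([*s["ee_pos"][:2],.15]))
    t=M[k]-off
    env.reach(np.array([*t,.15]),R(1)); env.pause(.2)
    env.movel(np.array([*t,zg+.020]),R(1)); env.pause(.3)
    e=t-env.sense()["ee_pos"][:2]; print("err",e)
    env.movel(np.array([*(t+e),zg+.0165]),R(1),rate=.03); env.pause(.2)
    s=env.sense(); print("at",s["ee_pos"]-[*t,zg+.016],"F",np.round(s["wrist_force"],1))
    effector.release(); env.pause(.2)
    env.movel(s["ee_pos"]+[0,0,.13],R(1))
    print("t",env.sense()["t"])
E
python3 - <<'E'
from h import *
pick_place("d",(.4625,.0896),False)
env.movel(env.sense()["ee_pos"]+[0,-.12,.05]); env.pause(.2)
p,P,ray,e=cloud("wrist","pd"); x=dome(P,M["d"],"d",.016); print(x, x[0][:2]-M["d"])
E
```

```text
width 0.04341279247802142 24.99989520641975 [0.46248688 0.08958476 0.0099725 ]
err [-0.00036472 -0.0001509 ]
at [-0.00037335 -0.00022876  0.00045544] F [-0.8 -0.5 -1.5]
t 14.1583
(array([0.67269834, 0.07539036, 0.06894262]), 2054, np.float64(0.000569146388005272)) [-1.66200756e-06 -9.63800765e-06]
```

View pics/pd.png

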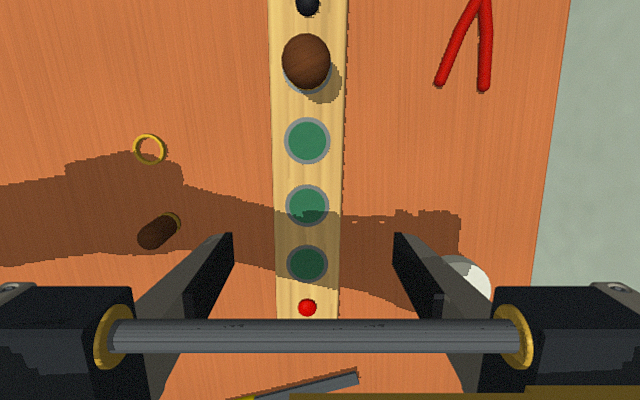

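Punch d stands upright on the mark next to the black button, at (306,62), and the dome fit puts it under 1 mm from my target. I'll do c next, then b and a.

```bash
python3 - <<'E'
from h import *
env.movel(env.sense()["ee_pos"]+[-.1,0,.0])
pick_place("c",(.472,.2655))
pick_place("b",(.4895,-.0905))
pick_place("a",(.467,-.2595))
env.reach(np.array([.664,-.14,.30]),R(1)); env.pause(.3)
p,P,ray,e=cloud("wrist","end")
for k in "abcd": x,n,r=dome(P,M[k],k,.016); print(k,np.round((x[:2]-M[k])*1000,1),np.round(x[2]-.016-DIM[k][1],4),n,round(r,4))
env.goto_joints([-1.35, 0.468, -0.012, 1.603, 0.006, 1.071, -0.056])
for c in("top","side"):
    p,P,ray,e=cloud(c,c+"1")
    for k in "abcd": x,n,r=dome(P,M[k],k,.016); print(c,k,np.round((x[:2]-M[k])*1000,1),n,round(r,4))
print(env.sense()["t"])
E
```

```text
c [0.4729 0.2652 0.0498] 1095 0.0005
width 0.0343563898741101 24.996597915887833 [0.47287429 0.26523534 0.00998154]
err [-0.00038679 -0.00011532]
at [-0.00034561 -0.00013581  0.00049805] F [-0.1  1.  -0.4]
t 26.55
b [ 0.4907 -0.0906  0.0469] 628 0.0005
width 0.02715463379020494 24.997219406068325 [ 0.49064997 -0.09058377  0.00996639]
err [-0.00040975 -0.00012088]
at [-0.00043702 -0.00017462  0.00044946] F [-0.5 -0.1  0.1]
t 36.1083
a [ 0.4679 -0.2589  0.0439] 313 0.0005
width 0.018938759296101407 24.99851368367672 [ 0.4678786  -0.25889864  0.0099844 ]
err [-4.19437504e-04 -7.05042137e-05]
at [-0.00042128 -0.00011467  0.00047819] F [ 0.4 -0.3  1.1]
t 46.2583
a [-0.3 -0. ] -0.001 166 0.0006
b [-0.  -0.1] -0.0012 399 0.0006
c [0.1 0.2] -0.0011 801 0.0006
d [0. 0.] 0.0 0 nan
top a [-1.9 -1.6] 83 0.0011
top b [-1.6 -1.3] 173 0.001
top c [-1.5 -1.5] 292 0.0009
top d [-1.5 -1.5] 454 0.0011
side a [-1.9 -0.1] 92 0.0009
side b [-1.6  0.3] 149 0.0009
side c [-1.6  0.3] 222 0.0009
side d [-1.6  0.5] 292 0.001
50.55
  return _methods._mean(a, axis=axis, dtype=dtype,
  ret = ret.dtype.type(ret / rcount)
```

View pics/side1.png

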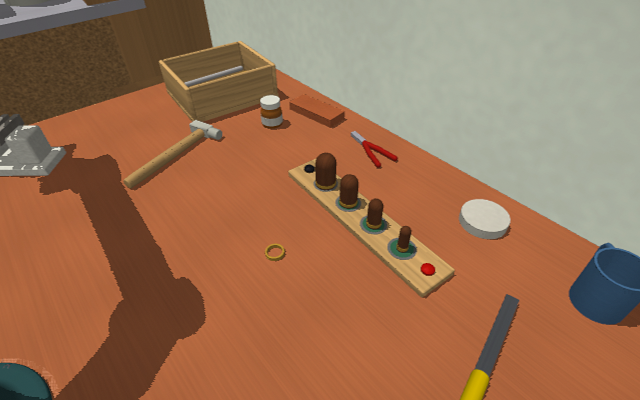

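All four punches stand upright and centred on their marks, from the smallest by the red button (404,240) to the largest by the black one (326,170). The arm is clear of them.

```bash
python3 -c "
from station import *
print(workorder.finish_job())"
```

```text
the job is handed in; nothing more can be done
None
```

The job is handed in: all four punches stand upright and released on their own marks, smallest by the red button to largest by the black, each about 2 mm or less from its mark's centre by the cameras, at about 51 s of the 99 s allowed.

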